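Unfold the crank of the loaded screw press and wind it down

ROBOT

A 7-joint arm with a two-finger parallel gripper is mounted at the origin on a cart in front of the work surface, level with it; the furniture and walls round the work are solid. World frame = base frame: x ahead of the robot, y to its left, z up, the work surface at z = 0. Lengths are in m, angles in rad, forces in N, time in s.
With the tool pointing down it reaches from about 0.35 to 0.9 m from the base axis. Payload 8.1 kg.
Tool frame: the origin (TCP) lies at the very end of the fingers, on their centre line; the grasp point (between the pads) lies 19 mm behind it (arm.tcp_to_grasp is the distance from the TCP to the grasp point, in m); z points along the fingers, y is the line along which they close (so a half turn about z gives the same grasp; the last joint's range is limited). The gripper opens to 92 mm and grips with 3 to 60 N. Pads are 19 mm wide; open, the fingers measure 130 mm over their backs; the gripper's body (75 mm by 190 mm) begins 47 mm behind the grasp point.
Start: joints at [1.065, 0.434, 0.025, 1.573, -0.012, 1.134, -0.075], TCP at [0.245, -0.575, 0.227] pointing down, gripper open.
Joint ranges: [-2.62, 2.62], [-0.44, 2.09], [-1.27, 1.32], [0.08, 2.57], [-1.32, 4.46], [0.12, 2], [-2.74, 2.74]. Speed limits (rad/s): [2.22, 2.22, 3.01, 3.01, 3.14, 3.14, 3.14].

INTERFACE

Orientations are given as a rotation vector (axis times angle).
In Python, from cell import arm, camrig, probe_bus, sign_off gives the robot as it stands (arm), with the cameras (camrig), the readings (probe_bus) and the job as plain functions.
- The arm moves only by the tool move_tool, called after "Request:" as name(argument=value, ...) on one line, values as JSON. Schema: {"type":"object","properties":{"steps":{"type":"array","items":{"type":"object","properties":{"d":{"type":"array","items":{"type":"number"},"minItems":3,"maxItems":3},"rz":{"type":"number"},"finger_gap":{"type":"number"}},"additionalProperties":false,"required":["finger_gap"]},"minItems":1,"maxItems":10},"grip_force":{"type":"number"},"only":{"type":"string"},"quiet":{"type":"boolean"},"lines":{"type":"string"}},"required":["steps"],"additionalProperties":false}. steps is a list of rows, 1 to 10 of them, each an object with the fields d (a list: dx, dy, dz in a scale on which 1.0 is 80 cm), rz (a turn about the tool's z in shares of 120 degrees (1.0 is 120 degrees)), finger_gap (the opening from 0.0 (shut) to 1.0 (fully open)); a field left out counts as zero (the opening has to be given); each row shifts and turns the commanded pose from where the row before left it, along the tool's axes as they then stand; what a row does not reach is not made up. A row lasts 1/10 s, in which the tool goes at most 0.05 m and 0.15 rad, less where a joint would pass 70% of its speed; a pose out of reach is approached as far as the arm can. The fingers move at their own pace and stop on an object; grip_force is the grip in N (left out, the last holds). Time passes only in rows, so rows that do not move let the fingers close. The tool returns the time, the measured TCP pose, the force, the opening and the grip force at its end. only (a regular expression) keeps the lines of the reply that match it, lines (a string "A,B") keeps lines A to B, and quiet returns only ok. No shift or turn number may pass 1 either way. Input that does not fit is refused with a message, and nothing moves.
- probe_bus.observe(): the state, without advancing time (a new reading comes with each control period).
- camrig.get_image(name): name is "scene" or "side" or "wrist"; returns a dict with "image" (420x560x3 uint8, blue, green, red), "fx", "fy", "cx", "cy" (pixels), "distortion" ([k1, k2, p1, p2, k3] as OpenCV has them; the pictures are not rectified), "cam_to_world" (4x4, takes a point from camera to world coordinates); the wrist camera has in their place "mount" (4x4, takes a point from camera to tool coordinates, whose origin is the TCP and whose axes are the flange's). Camera axes: x right, y down, z forward; pixel columns grow to the right and rows downward; lengths in m; the calibration is good to about 2 mm. A picture is of the moment at which its call begins: read the wrist's pose just before it. There is no depth.
- sign_off(): hands the job in; it is judged then, once.
The state is a dict: "clock": time; "joints": joint angles; "dq": joint speeds; "joint_efforts": joint torques, N m; "position": TCP position; "ee_rot": TCP orientation; "force": force on the tool from outside, world axes, zero at the start; "ft_torque": the same for the moment, N m; "width": opening from 0.0 (shut) to 1.0 (fully open); "gripper_force": force on a finger pad.
Only numpy, scipy, OpenCV 4.12 (cv2) and the standard library are available. Lean on these libraries where they do the work, as an engineer would, in place of code of your own. Each camera call takes 0.05 s, during which the arm holds its last target. There are 200 camera calls.

TASK

Two alike little screw presses stand on the bench; one holds a flat stack of drying boards between its plates. On that one, swing the folded crank handle out of its fork and up until it clicks upright, and only then crank the wheel clockwise, seen from above, to its stop, so that the plate comes down on the stack. Leave the handle standing upright, let go of it, and leave the empty press as it is.

Things in the scene. Friction and masses are not known exactly. Their poses are not given: they have to be found in the camera images.
- press: The loaded screw press, fixed: grey base 140x190x18 mm, two columns, grey bridge along its y with top at z 98 mm, plate below it, level aluminium disc wheel on top (radius 54 mm, top face z 114 mm). On its base lies a stack of brown boards 176x112x16 mm, jutting 18 mm front and back. Origin: centre of the base's underside, below the wheel's axis; x along the stack, z up.
- press_fork (a point): Two-pronged fork fixed on the loaded press's bridge at (0, -64, 140) mm in its frame; prongs 16 mm apart inside, tops at z 148 mm. The folded handle's nose lies in it and keeps the wheel from turning.
- press_hinge (a point): Hinge of the loaded press's folding handle, between two lugs on the wheel's rim, axis level and tangential to the wheel; it turns with the wheel. At the start at (0, 46, 140) mm in the press frame, the handle lying level from it over the wheel towards the press's -y, nose in the fork.
- press_handle (a joint): Swing of the handle about its hinge, rad: 0 folded level, grows as the nose end rises; 1.57 upright, stop 1.6. Steel rod 11 mm thick, 114 mm long from the hinge; a black sleeve 19 mm thick spins freely on it, 58 to 100 mm from the hinge. A spring plunger is pushed past at 0.7 to 1.1 rad (about 2 N at the sleeve), then drives the handle on to about 1.5 and holds it (latched).
- press_wheel (a joint): Turn of the wheel, rad: 0 at the start, grows clockwise seen from above, stop 2.1 (120 degrees). Needs about 0.12 N m (3 N at the crank), stays where left, lowers the plate 7.5 mm per rad, at the stop onto the stack. The upright handle goes round with it on a circle of 46 mm radius about the press's z axis, from its +y side over its +x side.
- press_grip (a point): Point on the handle's axis in the middle of the black sleeve, 80 mm from the hinge: the place to pinch it. Folded: 140 mm above the bench, 26 mm over the wheel's top face, at (0, -34, 140) mm in the press frame. Upright: 220 mm above the bench. Its y axis points along the handle to the hinge.
- spare_grip (a point): The same point on the folded handle of the other press, of the same make and size but empty (no boards on its base).

How it is judged:
By the outcome, as a careful person would: the job done as asked, in the order asked, and still so for the second after the job is handed in, with the robot touching nothing.
It also fails if it takes over 45 s, if anything falls off the work surface, if the arm or the gripper's body presses on something with over 40 N, if the wrist force passes 120 N, or if a joint passes its speed limit or range.

## Working session

There is one attempt and no reset: what is moved stays moved. The work goes in short steps, Python scripts to look and compute and a tool call to move; the robot and the scene stay as the last step left them, time stands still between calls to the robot, and variables do not carry over. Pictures are saved under pics/ and viewed, at most 10 in all, crops included, and the job is handed in when it is done.

```bash
ls; mkdir -p pics; python3 - <<'E'
from cell import arm, camrig, probe_bus, sign_off
import cv2,numpy as np,pickle
d={}
for n in("scene","side"):
    r=camrig.get_image(n);d[n]=r
    cv2.imwrite(f"pics/{n}0.png",r["image"])
pickle.dump(d,open("d0.pkl","wb"))
s=probe_bus.observe();print(s["clock"],s["position"],s["ee_rot"])
for n in d: print(n,np.round(d[n]["cam_to_world"],3).tolist(),d[n]["fx"],d[n]["distortion"])
E
```

```text
cell.py
pics
0.1 [ 0.24475154 -0.57458964  0.22604002] [-3.07681833e+00 -6.28013729e-01  6.71496693e-04]
scene [[-0.606, -0.651, 0.457, 0.103], [-0.795, 0.484, -0.365, 0.409], [0.016, -0.585, -0.811, 0.827], [0.0, 0.0, 0.0, 1.0]] 446.27113416693595 [-0.11192225  0.          0.          0.          0.        ]
side [[0.871, -0.248, 0.425, 0.178], [-0.492, -0.462, 0.738, -0.543], [0.013, -0.851, -0.524, 0.556], [0.0, 0.0, 0.0, 1.0]] 438.2815086805551 [-0.12681095  0.          0.          0.          0.        ]
```

View pics/scene0.png

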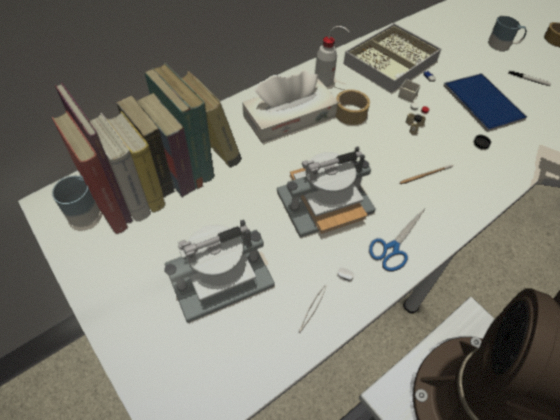

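View pics/side0.png

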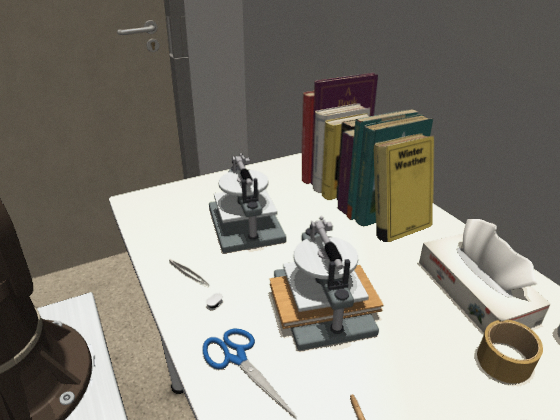

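The loaded press (brown boards) is at about (325,190) in the scene view and (325,280) in the side view. The empty press is at (218,260) in scene and (245,200) in side. Next I'll enlarge the loaded press in both views.

```bash
python3 - <<'E'
import cv2,pickle,numpy as np
d=pickle.load(open("d0.pkl","rb"))
a=d["scene"]["image"][140:240,270:390];b=d["side"]["image"][210:350,265:390]
A=cv2.resize(a,None,fx=3.3,fy=3.3,interpolation=2);B=cv2.resize(b,None,fx=3.3,fy=3.3,interpolation=2)
h=max(A.shape[0],B.shape[0]);A=cv2.copyMakeBorder(A,0,h-A.shape[0],0,0,0);B=cv2.copyMakeBorder(B,0,h-B.shape[0],0,0,0)
o=np.hstack([A,B]);print(o.shape,A.shape);cv2.imwrite("pics/crop.png",o[:, :800])
E
```

```text
(462, 808, 3) (462, 396, 3)
```

View pics/crop.png

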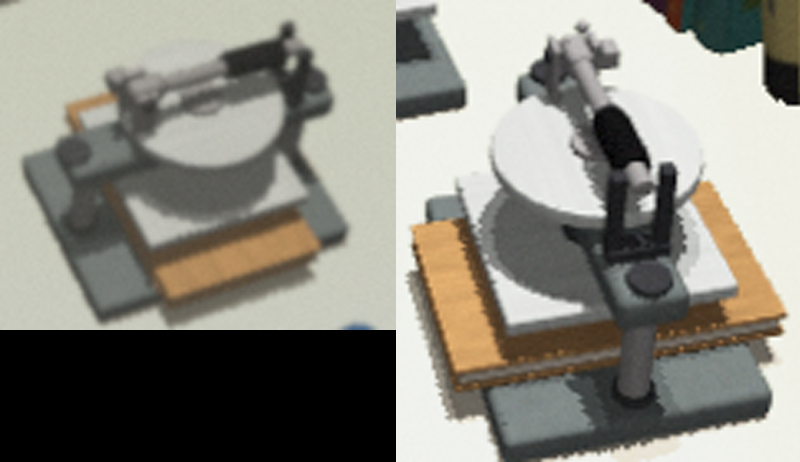

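The crop shows the sleeve centre at about (347.6,157.3) in scene and (332.9,253.9) in side. The hinge is at about (310,167) and (319,224.5), and the fork is at the far sleeve end. I'll triangulate these and check the heights and lengths.

```bash
cat > h.py <<'E'
import cv2,numpy as np
def ray(r,p,T=None):
    T=r["cam_to_world"] if T is None else T
    K=np.array([[r["fx"],0,r["cx"]],[0,r["fy"],r["cy"]],[0,0,1.]])
    u=cv2.undistortPoints(np.array([[p]],float),K,np.array(r["distortion"]))[0,0]
    v=T[:3,:3]@np.array([u[0],u[1],1]);return T[:3,3],v/np.linalg.norm(v)
def plane(o,v,z): return o+v*(z-o[2])/v[2]
def tri(rs):
    A=sum(np.eye(3)-np.outer(v,v) for o,v in rs);b=sum((np.eye(3)-np.outer(v,v))@o for o,v in rs)
    p=np.linalg.solve(A,b);return p,[np.linalg.norm(np.cross(p-o,v)) for o,v in rs]
E
python3 - <<'E'
import pickle,numpy as np,cv2
from h import *
d=pickle.load(open("d0.pkl","rb"));S,D=d["scene"],d["side"]
for r in d.values(): r["cam_to_world"]=np.array(r["cam_to_world"])
# dark sleeve refine
c={}
for n,(x0,x1,y0,y1) in dict(scene=(335,358,148,166),side=(322,345,238,266)).items():
    g=d[n]["image"].max(2)[y0:y1,x0:x1];m=(g<50).astype(np.uint8)
    k,l,st,ce=cv2.connectedComponentsWithStats(m);i=1+st[1:,4].argmax();print(n,st[i],ce[i]+[x0,y0])
for n,a,b in [("grip",(347.6,157.3),(332.9,253.9)),("hinge",(310.3,166.7),(319.2,224.5))]:
    ra,rb=ray(S,a),ray(D,b);p,e=tri([ra,rb]);print(n,p.round(4),np.round(e,4),plane(*ra,.14).round(4),plane(*rb,.14).round(4))
print("wheel side",plane(*ray(D,(265+(597-396)/3.3,210+152/3.3)),.114).round(4), "scene",plane(*ray(S,(270+203/3.3,140+103/3.3)),.114).round(4))
E
```

```text
scene [ 5  5 16 10 91] [347.92307692 157.79120879]
side [  3   4  17  20 206] [331.78640777 251.75242718]
grip [ 0.5031 -0.106   0.1415] [0.0009 0.0009] [ 0.503  -0.1067  0.14  ] [ 0.5054 -0.104   0.14  ]
hinge [ 0.5291 -0.026   0.1414] [0.0005 0.0005] [ 0.5294 -0.0267  0.14  ] [ 0.531  -0.0239  0.14  ]
wheel side [ 0.5125 -0.0758  0.114 ] scene [ 0.5092 -0.0712  0.114 ]
```

Grip is at about (0.504,-0.1055,0.141) and hinge at (0.530,-0.025,0.141). Their distance is 84 mm against the stated 80, and the heights agree. The press yaw is about -0.31 rad. Next I move above it and look with the wrist camera.

The manual's scale: shifts go in shares of 80 cm and turns go in shares of 120 degrees. Converting my numbers, 0.039 m is 0.0488, -0.0305 m is -0.0381.

```bash
cat > st.py <<'E'
import sys,numpy as np
from cell import arm, camrig, probe_bus, sign_off
from scipy.spatial.transform import Rotation as R
s=probe_bus.observe();M=R.from_rotvec(s["ee_rot"]).as_matrix()
print("t",s["clock"],"tcp",np.round(s["position"],4),"tool y yaw",round(float(np.arctan2(M[1,1],M[0,1])),3),"tilt",np.round(M[:2,2],3),"j",np.round(s["joints"],2),"F",np.round(s["force"],1),"w",s["width"])
if len(sys.argv)>3:print("tool delta",np.round(M.T@(np.array(sys.argv[1:4],float)-s["position"]),4))
E
```

Request:
move_tool(steps=[{"d": [0.0488, -0.0381, 0], "finger_gap": 1}, {"d": [0.0488, -0.0381, 0], "finger_gap": 1}, {"d": [0.0488, -0.0381, 0], "finger_gap": 1}, {"d": [0.0488, -0.0381, 0], "finger_gap": 1}, {"d": [0.0488, -0.0381, 0], "finger_gap": 1}, {"d": [0.0488, -0.0381, 0], "finger_gap": 1}, {"d": [0.0488, -0.0381, 0], "finger_gap": 1}, {"d": [0.0488, -0.0381, 0], "finger_gap": 1}, {"d": [0.0488, -0.0381, 0], "finger_gap": 1}, {"d": [0.0488, -0.0381, 0], "finger_gap": 1}])

```text
clock: 1.1
position: [0.4846, -0.1397, 0.2267]
ee_rot: [3.078, 0.628, -0.0]
force: [1.2, -0.8, 0.7]
width: 1.003
gripper_force: 0.0
```

Request:
move_tool(steps=[{"rz": -0.0683, "finger_gap": 1}, {"rz": -0.0683, "finger_gap": 1}, {"rz": -0.0683, "finger_gap": 1}, {"rz": -0.0683, "finger_gap": 1}, {"rz": -0.0683, "finger_gap": 1}, {"rz": -0.0683, "finger_gap": 1}, {"finger_gap": 1}])

```text
clock: 1.8
position: [0.4839, -0.1416, 0.2264]
ee_rot: [-2.535, -1.854, 0.001]
force: [0.1, 0.2, 0.1]
width: 0.995
gripper_force: 0.0
```

```bash
python3 st.py 0.504 -0.1055 0.227
```

```text
t 1.8 tcp [ 0.4839 -0.1416  0.2264] tool y yaw -0.308 tilt [-0.001  0.   ] j [ 0.47  0.27 -0.36  1.84  0.11  1.05 -0.24] F [0.1 0.2 0.1] w 0.994616044984624
tool delta [ 0.0405  0.0082 -0.0006]
```

Yaw is right, and j7 = -0.24 leaves room for the crank turn. I'll take a wrist picture here.

To row units: 0.04 m is 0.05, 0.008 m is 0.01.

```bash
cat > wr.py <<'E'
import sys,pickle,cv2,numpy as np
from cell import arm, camrig, probe_bus, sign_off
from scipy.spatial.transform import Rotation as R
s=probe_bus.observe();r=camrig.get_image("wrist")
T=np.eye(4);T[:3,:3]=R.from_rotvec(s["ee_rot"]).as_matrix();T[:3,3]=s["position"]
r["cam_to_world"]=T@np.array(r["mount"]);pickle.dump(r,open(sys.argv[1]+".pkl","wb"));cv2.imwrite(f"pics/{sys.argv[1]}.png",r["image"])
E
python3 wr.py w1
```

Request:
move_tool(steps=[{"d": [0.05, 0.01, 0], "finger_gap": 1}, {"finger_gap": 1}, {"finger_gap": 1}])

```text
clock: 2.15
position: [0.5043, -0.1049, 0.2266]
ee_rot: [-2.539, -1.85, 0.0]
force: [-0.0, -0.7, -0.1]
width: 1.0
gripper_force: 0.0
```

```bash
python3 wr.py w2
python3 - <<'E'
import cv2,numpy as np
cv2.imwrite("pics/w12.png",cv2.resize(np.hstack([cv2.imread(f"pics/w{i}.png") for i in(1,2)]),(800,300)))
E
```

```text
(no output)
```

View pics/w12.png

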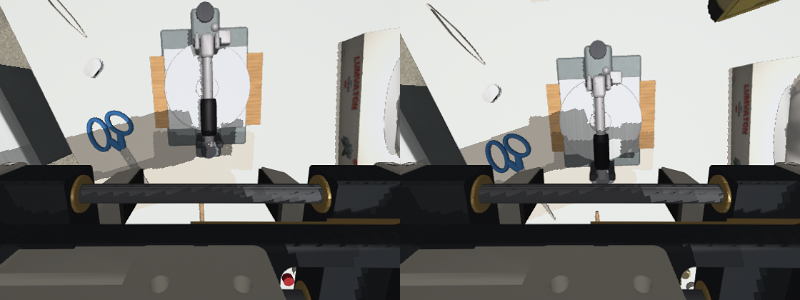

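The wrist views show the handle upright in the picture. The sleeve's hinge-side end is at about (291,138) full-size px in w1 and (281,188) in w2, and the boards are visible on both sides. I'll find the sleeve end and rod line by mask.

```bash
python3 - <<'E'
import pickle,numpy as np
from h import *
R={i:pickle.load(open(f"w{i}.pkl","rb")) for i in(1,2)}
e={}
for i,(x0,x1,y0,y1) in {1:(270,315,120,190),2:(262,305,170,228)}.items():
    g=R[i]["image"].max(2)[y0:y1,x0:x1];m=g<60
    rows=[(y0+k,x0+np.where(q)[0].min(),x0+np.where(q)[0].max(),q.sum()) for k,q in enumerate(m) if q.any()]
    print(i,[tuple(map(int,t)) for t in rows][::3])
    top=[t for t in rows if t[3]>=8][0];e[i]=((top[1]+top[2])/2,top[0])
rs=[ray(R[i],e[i]) for i in(1,2)];print(e,tri(rs),[plane(*r,.149).round(4) for r in rs])
E
```

```text
1 [(138, 284, 300, 13), (141, 281, 301, 19), (144, 281, 302, 18), (147, 281, 302, 17), (150, 281, 302, 17), (153, 281, 302, 18), (156, 281, 302, 18), (159, 281, 302, 18), (162, 281, 302, 18), (165, 281, 302, 19), (168, 281, 302, 19), (171, 282, 302, 18), (174, 282, 302, 18), (177, 282, 302, 19), (180, 282, 302, 19), (183, 281, 302, 22), (186, 276, 306, 31), (189, 273, 308, 35)]
2 [(187, 287, 289, 3), (190, 272, 290, 19), (193, 271, 291, 21), (196, 271, 291, 21), (199, 271, 291, 21), (202, 271, 291, 21), (205, 271, 292, 22), (208, 271, 292, 22), (211, 271, 292, 22), (214, 272, 292, 21), (217, 272, 292, 21), (220, 272, 292, 21), (223, 265, 292, 22), (226, 268, 299, 32)]
{1: (np.float64(292.0), 138), 2: (np.float64(281.5), 189)} (array([ 0.51120968, -0.08433954,  0.14597577]), [np.float64(3.0047389461659363e-05), np.float64(3.0047389461817457e-05)]) [array([ 0.5111, -0.0843,  0.149 ]), array([ 0.5114, -0.0838,  0.149 ])]
```

Everything is consistent: grip (0.5046,-0.105), TCP above it at (0.5043,-0.1049), z ≈ 0.14. I descend to TCP z 0.122 and pinch.

To row units: 0.03 m is 0.0375, 0.019 m is 0.0238.

Request:
move_tool(steps=[{"d": [0, 0, 0.0375], "finger_gap": 0.6}, {"d": [0, 0, 0.0375], "finger_gap": 0.6}, {"d": [0, 0, 0.0313], "finger_gap": 0.6}, {"d": [0, 0, 0.0238], "finger_gap": 0.6}, {"finger_gap": 0.6}, {"finger_gap": 0.6}])

```text
clock: 2.8
position: [0.5039, -0.1066, 0.123]
ee_rot: [-2.539, -1.849, 0.001]
force: [0.6, 0.1, 0.4]
width: 0.604
gripper_force: 0.0
```

Request:
move_tool(steps=[{"finger_gap": 0}, {"finger_gap": 0}, {"finger_gap": 0}, {"finger_gap": 0}, {"finger_gap": 0}, {"finger_gap": 0}, {"finger_gap": 0}, {"finger_gap": 0}], grip_force=8)

```text
clock: 3.6
position: [0.5043, -0.106, 0.1229]
ee_rot: [2.538, 1.851, 0.0]
force: [1.6, -0.4, 0.4]
width: 0.204
gripper_force: 7.9
```

```bash
python3 st.py
```

```text
t 3.6 tcp [ 0.5043 -0.106   0.1229] tool y yaw -0.31 tilt [ 0.001 -0.   ] j [ 0.38  0.4  -0.36  1.94  0.19  0.83 -0.39] F [ 1.6 -0.4  0.4] w 0.2044254433027757
```

To row units: -0.012 m is -0.015, -0.0112 m is -0.014.

Request:
move_tool(steps=[{"d": [0.0013, 0, -0.015], "finger_gap": 0}, {"d": [0.0034, 0, -0.0145], "finger_gap": 0}, {"d": [0.0055, 0, -0.014], "finger_gap": 0}, {"d": [0.0075, 0, -0.013], "finger_gap": 0}, {"d": [0.0094, 0, -0.0116], "finger_gap": 0}])

```text
clock: 4.1
position: [0.5104, -0.085, 0.1784]
ee_rot: [2.538, 1.851, -0.001]
force: [-1.9, -1.2, -1.6]
width: 0.198
gripper_force: 8.0
```

```bash
python3 st.py
```

```text
t 4.1 tcp [ 0.5104 -0.085   0.1784] tool y yaw -0.31 tilt [-0. -0.] j [ 0.36  0.34 -0.38  1.87  0.15  0.96 -0.4 ] F [-1.9 -1.2 -1.6] w 0.19777435444711003
```

To row units: 0.0118 m is 0.0148, 0.0115 m is 0.0144.

Request:
move_tool(steps=[{"d": [0.011, 0, -0.0103], "finger_gap": 0}, {"d": [0.0124, 0, -0.0084], "finger_gap": 0}, {"d": [0.0135, 0, -0.0065], "finger_gap": 0}, {"d": [0.0144, 0, -0.0044], "finger_gap": 0}, {"d": [0.0148, 0, -0.0021], "finger_gap": 0}, {"d": [0.007, 0, 0], "finger_gap": 0}, {"finger_gap": 0}])

```text
clock: 4.8
position: [0.5293, -0.028, 0.2028]
ee_rot: [2.536, 1.854, 0.002]
force: [-2.4, 1.3, 6.8]
width: 0.21
gripper_force: 8.0
```

```bash
python3 st.py; python3 wr.py w3; python3 - <<'E'
from cell import arm, camrig, probe_bus, sign_off
import cv2
r=camrig.get_image("side");cv2.imwrite("pics/s3.png",cv2.resize(r["image"][150:350,230:430],(600,600)))
E
```

```text
t 4.8 tcp [ 0.5293 -0.028   0.2028] tool y yaw -0.308 tilt [0.001 0.001] j [ 0.26  0.34 -0.4   1.81  0.15  1.02 -0.5 ] F [-2.4  1.3  6.8] w 0.20965984272815966
```

View pics/s3.png

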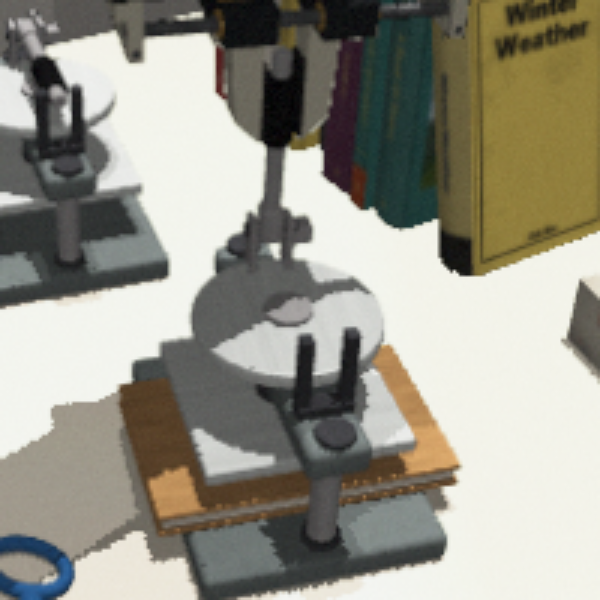

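The handle stands upright between the pads, above the lugs at (275,230) in the crop, and the plate is still up. I'll loosen to a small cage so the sleeve only rolls while cranking, check that the handle stays, and check book clearance.

Request:
move_tool(steps=[{"finger_gap": 0.3}, {"finger_gap": 0.3}, {"finger_gap": 0.3}])

```text
clock: 5.2
position: [0.5286, -0.0299, 0.2023]
ee_rot: [2.538, 1.851, 0.0]
force: [-0.5, 0.1, 1.0]
width: 0.3
gripper_force: 0.0
```

```bash
python3 st.py; python3 - <<'E'
import pickle
from h import *
D=pickle.load(open("d0.pkl","rb"))["side"];D["cam_to_world"]=np.array(D["cam_to_world"])
p=plane(*ray(D,(383,238)),0);print("book foot",p)
from cell import arm, camrig, probe_bus, sign_off
r=camrig.get_image("side");cv2.imwrite("pics/s4.png",cv2.resize(r["image"][130:280,230:430],(800,600)))
E
```

```text
t 5.2 tcp [ 0.5286 -0.0299  0.2023] tool y yaw -0.31 tilt [0. 0.] j [ 0.26  0.34 -0.4   1.81  0.15  1.02 -0.5 ] F [-0.5  0.1  1. ] w 0.2997094236547335
book foot [0.74500297 0.03801724 0.        ]
```

View pics/s4.png

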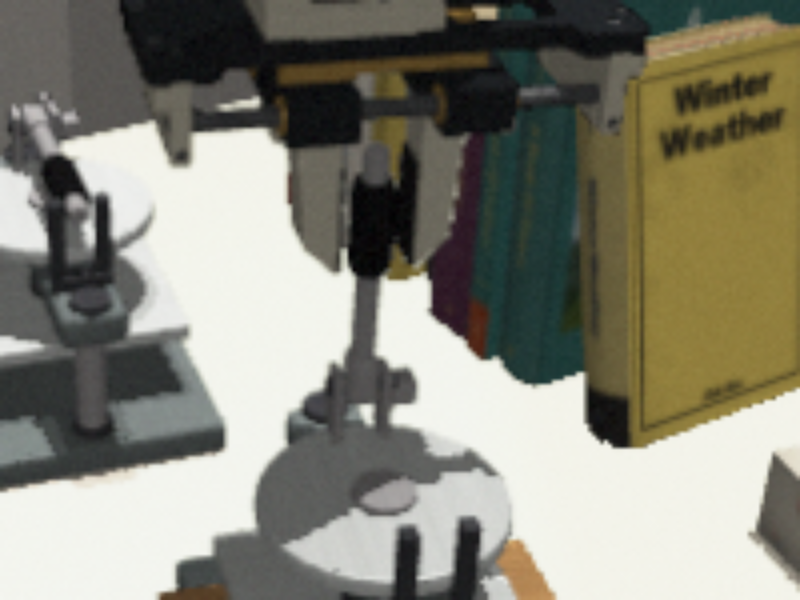

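The handle stays upright on its own between the loosened fingers, so it has latched. Now the crank.

To row units: 0.0046 m is 0.0058, 0.003 m is 0.0038, 0.1 rad is 0.0477.

Request:
move_tool(steps=[{"d": [0, 0.0038, 0], "finger_gap": 0.3}, {"d": [-0.0003, 0.0058, 0], "rz": 0.0477, "finger_gap": 0.3}, {"d": [-0.0003, 0.0058, 0], "rz": 0.0477, "finger_gap": 0.3}, {"d": [-0.0003, 0.0058, 0], "rz": 0.0477, "finger_gap": 0.3}, {"d": [-0.0003, 0.0058, 0], "rz": 0.0477, "finger_gap": 0.3}, {"d": [-0.0003, 0.0058, 0], "rz": 0.0477, "finger_gap": 0.3}, {"d": [-0.0003, 0.0058, 0], "rz": 0.0477, "finger_gap": 0.3}, {"d": [-0.0003, 0.0058, 0], "rz": 0.0477, "finger_gap": 0.3}])

```text
clock: 6.05
position: [0.5564, -0.0491, 0.2025]
ee_rot: [-3.019, -0.864, 0.0]
force: [-1.6, 2.9, 2.0]
width: 0.299
gripper_force: 1.6
```

```bash
cat > cr.py <<'E'
import numpy as np
from cell import arm, camrig, probe_bus, sign_off
from scipy.spatial.transform import Rotation as R
s=probe_bus.observe();M=R.from_rotvec(s["ee_rot"]).as_matrix()
d=M[:2,:2].T@(s["position"][:2]-np.array([.5147,-.0725]))
phi=-0.31-np.arctan2(M[1,1],M[0,1])
print("phi",phi%(2*np.pi),"radial/tang mm",d*1000,"tool F",M.T@s["force"],"tool-x/y corr mm",(46-d[0]*1000,-d[1]*1000),"j7",s["joints"][6])
E
python3 cr.py
```

```text
phi 0.7034947582918567 radial/tang mm [47.75615996  2.24277243] tool F [ 0.15354134 -3.30191638 -2.00880562] tool-x/y corr mm (np.float64(-1.7561599647776518), np.float64(-2.242772434997107)) j7 -1.1143148957126752
```

Cranking works: about 3.3 N tangential, nearly no radial force. I continue.

To row units: 0.0047 m is 0.0059, -0.0006 m is -0.0008, 0.1 rad is 0.0477.

Request:
move_tool(steps=[{"d": [-0.0008, 0.0059, 0], "rz": 0.0477, "finger_gap": 0.3}, {"d": [-0.0006, 0.0059, 0], "rz": 0.0477, "finger_gap": 0.3}, {"d": [-0.0005, 0.0059, 0], "rz": 0.0477, "finger_gap": 0.3}, {"d": [-0.0004, 0.0059, 0], "rz": 0.0477, "finger_gap": 0.3}, {"d": [-0.0004, 0.0059, 0], "rz": 0.0477, "finger_gap": 0.3}, {"d": [-0.0004, 0.0059, 0], "rz": 0.0477, "finger_gap": 0.3}, {"d": [-0.0003, 0.0059, 0], "rz": 0.0477, "finger_gap": 0.3}, {"d": [-0.0003, 0.0059, 0], "rz": 0.0477, "finger_gap": 0.3}])

```text
clock: 6.85
position: [0.562, -0.0856, 0.2026]
ee_rot: [-3.117, 0.38, -0.001]
force: [0.3, 2.9, 0.5]
width: 0.3
gripper_force: 1.6
```

```bash
python3 cr.py
```

```text
phi 1.5033588045955577 radial/tang mm [49.01493196  1.34364947] tool F [-0.35668097 -2.85100586 -0.52021393] tool-x/y corr mm (np.float64(-3.014931964832229), np.float64(-1.3436494715503098)) j7 -1.7769666369966295
```

To row units: 0.0048 m is 0.006, 0.002 m is 0.0025, 0.1 rad is 0.0477.

Request:
move_tool(steps=[{"d": [-0.0008, 0.006, 0], "rz": 0.0477, "finger_gap": 0.3}, {"d": [-0.0008, 0.006, 0], "rz": 0.0477, "finger_gap": 0.3}, {"d": [-0.0008, 0.006, 0], "rz": 0.0477, "finger_gap": 0.3}, {"d": [-0.0008, 0.006, 0], "rz": 0.0477, "finger_gap": 0.3}, {"d": [-0.0008, 0.006, 0], "rz": 0.0477, "finger_gap": 0.3}, {"d": [-0.0008, 0.006, 0], "rz": 0.0477, "finger_gap": 0.3}, {"d": [0, 0.0025, 0], "finger_gap": 0.3}])

```text
clock: 7.55
position: [0.544, -0.1109, 0.2026]
ee_rot: [-2.868, 1.282, -0.001]
force: [3.4, 3.9, -0.8]
width: 0.301
gripper_force: 2.4
```

```bash
python3 cr.py
```

```text
phi 2.101387049315838 radial/tang mm [48.17634277  3.79264648] tool F [-0.62472518 -5.13081549  0.84985384] tool-x/y corr mm (np.float64(-2.1763427653448773), np.float64(-3.7926464804155087)) j7 -2.274997758766647
```

Request:
move_tool(steps=[{"d": [0, 0.0025, 0], "finger_gap": 0.3}, {"finger_gap": 0.3}])

```text
clock: 7.75
position: [0.5436, -0.1109, 0.2026]
ee_rot: [-2.87, 1.272, -0.003]
force: [6.0, 5.6, -3.7]
width: 0.303
gripper_force: 3.8
```

```bash
python3 cr.py
```

```text
phi 2.095191330662528 radial/tang mm [47.81512805  4.38137028] tool F [-0.09038393 -8.15685152  3.70223355] tool-x/y corr mm (np.float64(-1.8151280460634425), np.float64(-4.381370280375448)) j7 -2.2678120543302103
```

The force is climbing (8 N) with little motion, which looks like the stop. One more small push to confirm, then back off.

To row units: 0.002 m is 0.0025.

Request:
move_tool(steps=[{"d": [0, 0.0025, 0], "finger_gap": 0.3}, {"finger_gap": 0.3}])

```text
clock: 7.95
position: [0.5431, -0.1111, 0.2027]
ee_rot: [-2.869, 1.27, -0.004]
force: [9.7, 7.4, -5.7]
width: 0.303
gripper_force: 6.1
```

```bash
python3 cr.py
```

```text
phi 2.0940761273899144 radial/tang mm [47.6103232   4.93048268] tool F [  1.03049973 -12.07435027   5.79379767] tool-x/y corr mm (np.float64(-1.610323197104492), np.float64(-4.93048267578773)) j7 -2.26502759222303
```

Request:
move_tool(steps=[{"d": [0, -0.0038, 0], "finger_gap": 0.3}, {"d": [0, -0.0063, 0], "finger_gap": 0.4}, {"finger_gap": 0.5}, {"finger_gap": 0.5}])

```text
clock: 8.35
position: [0.5462, -0.1089, 0.2024]
ee_rot: [2.869, -1.279, -0.001]
force: [-0.2, -0.4, 0.4]
width: 0.484
gripper_force: 0.0
```

```bash
python3 cr.py; python3 - <<'E'
from cell import arm, camrig, probe_bus, sign_off
import cv2
r=camrig.get_image("side");cv2.imwrite("pics/s5.png",cv2.resize(r["image"][170:350,230:430],(660,600)))
E
```

```text
phi 2.09938833684502 radial/tang mm [48.12939817  0.8425295 ] tool F [ 0.19371356  0.43025498 -0.38412373] tool-x/y corr mm (np.float64(-2.1293981690308), np.float64(-0.8425295026114391)) j7 -2.2782803824662867
```

View pics/s5.png

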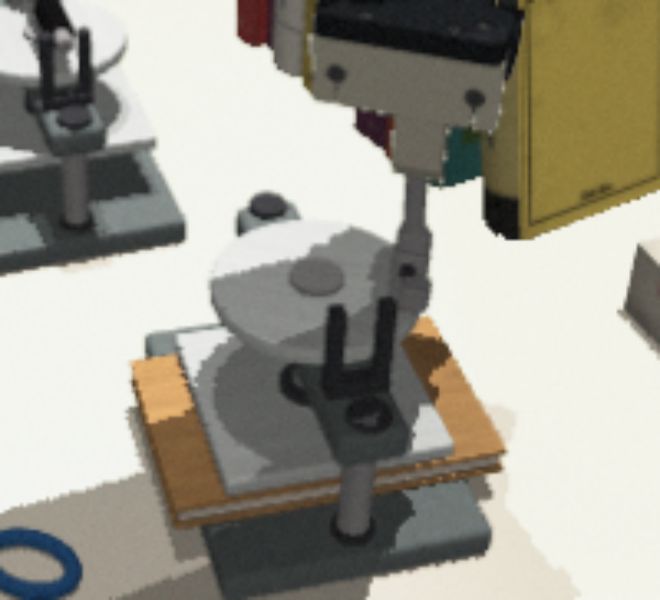

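The plate now lies on the boards and the handle stands upright at the stop (hinge at (405,270) in the crop). I open the gripper and withdraw straight up.

To row units: -0.03 m is -0.0375, -0.02 m is -0.025.

Request:
move_tool(steps=[{"finger_gap": 0.8}, {"finger_gap": 0.8}, {"finger_gap": 0.8}, {"d": [0, 0, -0.025], "finger_gap": 0.8}, {"d": [0, 0, -0.0375], "finger_gap": 0.8}, {"d": [0, 0, -0.0375], "finger_gap": 0.8}, {"d": [0, 0, -0.0375], "finger_gap": 0.8}, {"d": [0, 0, -0.025], "finger_gap": 0.8}, {"finger_gap": 0.8}, {"finger_gap": 0.8}])

```text
clock: 9.4
position: [0.5464, -0.1085, 0.3324]
ee_rot: [-2.869, 1.28, -0.0]
force: [-0.8, -0.0, -0.2]
width: 0.805
gripper_force: 0.0
```

```bash
python3 st.py; python3 - <<'E'
from cell import arm, camrig, probe_bus, sign_off
import cv2,numpy as np
a=camrig.get_image("side")["image"][170:350,230:430];b=camrig.get_image("scene")["image"][120:300,190:390]
cv2.imwrite("pics/s6.png",cv2.resize(np.hstack([a,b]),(800,360)))
E
```

```text
t 9.4 tcp [ 0.5464 -0.1085  0.3324] tool y yaw -2.41 tilt [ 0. -0.] j [ 0.03  0.25  0.09  1.58 -0.02  1.31 -2.29] F [-0.8 -0.  -0.2] w 0.8045285710007839
```

View pics/s6.png

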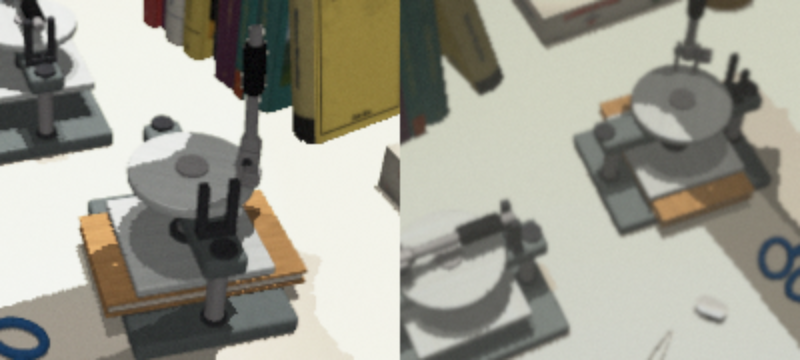

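The handle stands upright and free, the plate is down on the stack, and the empty press is unchanged. I'm handing in.

```bash
python3 -c "from cell import arm, camrig, probe_bus, sign_off;print(sign_off())"
```

```text
the job is handed in; nothing more can be done
None
```

The job is handed in: on the loaded press the handle was clicked upright, the wheel was cranked clockwise to its stop with the plate down on the boards, and the handle was let go standing upright; the empty press was not touched.

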